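Open the collet drawer and hold its retaining gate up

TASK

Pull the top drawer of the green tool cabinet fully out by its handle, then free the barred gate over the collets: squeeze the yellow catch shut first, and after it the red one. Lift the gate by its black bar, past its detent, until it stands nearly upright, and hold it there so the collets can be taken out: the gate is sprung to fall back, so finish while still holding it with the fingers. Leave the can, the jar and the vee block alone, and keep the drawer out.

Things in the scene. Friction and masses are not known exactly. Their poses are not given: they have to be found in the camera images.
- cab: Low dark-green steel cabinet, 260 deep (its x) x 410 wide (its y) x 166 high, fixed on the bench. Origin at the bottom centre of its front face; its x points from the front face to the back (away from the robot, turned by up to about 0.25 rad), its y to the left seen from the robot, z up. The lower drawer front is a dummy; only the top drawer opens.
- drawer (a joint): Travel of the top drawer in m: 0 shut, 0.17 fully out (stop), moving along the cabinet's -x. Stiff slide (about 9 N) that stays where it is left. Starts a little ajar (5 to 40 mm). While it is shut, the catches and the gate are under the cabinet's top.
- drawer_handle (a point): Middle of the drawer's pull handle: a horizontal steel bar along the cabinet's y, 12 in diameter and 120 long, 35 in front of the drawer front (29 clear behind the bar), 122 above the bench, 44 below the cabinet's top. The drawer front's upper edge is 130 above the bench. Axes as the cabinet's.
- catch_a (a joint): Yellow squeeze catch, left (cabinet +y), to be squeezed FIRST. Travel of each of its two tabs in m: 0 latched, 0.010 fully squeezed; clear of the gate above 0.0075. The two tabs are linked and move towards each other equally; about 4 N; they stay where they are left. Squeezing it also sinks the red pin that blocks the red catch.
- catch_a_mid (a point): Half-way between the two yellow tabs, half-way up them. Each tab is 24 (x) x 8 (y) x 31 high, from 123 to 154 above the bench, over a deck at 118. They face each other along y: 50 wide over their outer faces latched, 30 squeezed. 80 behind (+x) and 125 left of the drawer handle. A bolt runs from the inner tab to the middle, 28 to 38 behind this point. Axes as the cabinet's.
- catch_b (a joint): Red squeeze catch, right (cabinet -y), squeezed SECOND. Same as the yellow one, mirrored; a red pin between its tabs blocks it until the yellow catch has been squeezed.
- catch_b_mid (a point): Point half-way between the two red tabs, half-way up; sizes as for the yellow catch. 80 behind (+x of) the drawer handle and 125 to the right of it. Axes as the cabinet's.
- oil_can: Bystander: upright steel can with a blue band, 56 in diameter, 120 high, on the bench to one side of the cabinet's front. Origin at its base.
- grease_jar: Bystander: amber jar with a black cap, 64 in diameter, 75 high, on the bench to one side of the cabinet's front. Origin at its base.
- vee_block: Bystander: dark steel vee block, 50 x 60 x 30 high, on the cabinet's top, 80 to 100 behind its front face. Origin at its base.
- gate: Barred steel gate, 290 wide, lying flat over the collets when shut. Origin 2 below the middle of its bar; axes as the cabinet's when shut, and they tilt with it about y: angle 0 flat, 1.57 upright, 1.75 stop. Hinge line along y on the drawer, 100 behind (+x) the origin; the front edge rises and swings back. Detent from 0.35 to 0.85 rad: up to 6 N at the bar; 2 to 3 N upright. Let go, it falls.
- gate_bar (a point): Middle of the gate's black lifting bar: a round sleeve, 12 in diameter, 80 long along the cabinet's y, that turns freely on its rod between two steel arms reaching forward from the gate. When shut it is 140 above the bench, 90 behind the drawer handle (+x), 37 clear of the drawer front, 34 clear of the gate's front rail. Its axes turn with the gate (as the cabinet's when shut).

How it is judged:
By the outcome, as a careful person would: the job done as asked, in the order asked, and still so for the second after the job is handed in, while the arm keeps its last pose, push and grip.
It also fails if it takes over 72 s, if anything falls off the work surface, if the arm or the gripper's body presses on something with over 40 N, if the wrist force passes 120 N, or if a joint passes its speed limit or range.

ROBOT

A 7-joint arm with a two-finger parallel gripper is mounted at the origin on the work surface. World frame = base frame: x ahead of the robot, y to its left, z up, the work surface at z = 0. Lengths are in m, angles in rad, forces in N, time in s.
With the tool pointing down it reaches from about 0.425 to 0.95 m from the base axis. Payload 16.7 kg.
Tool frame: the origin (TCP) lies between the finger pads; the fingertips stand manip.tip_extent ahead of it and the grasp point (between the pads) lies 6 mm ahead of it (manip.tip_extent is the distance from the TCP to the fingertips, in m); z points along the fingers, y is the direction in which the jaws open and shut (so a half turn about z gives the same grasp; the last joint's range is limited). The gripper opens to 94 mm and grips with 3 to 60 N. Pads are 16 mm wide; open, the fingers measure 119 mm over their backs; the gripper's body (75 mm by 177 mm) begins 78 mm behind the grasp point.
Start: joints at [-1.496, 0.426, 0.074, 1.606, -0.034, 1.111, -0.067], TCP at [0.15, 0.658, 0.23] pointing down, gripper open.
Joint ranges: [-2.85, 2.85], [-0.5, 2.14], [-1.23, 1.37], [0.21, 2.46], [-1.02, 4.16], [0.16, 2.05], [-2.73, 2.73]. Speed limits (rad/s): [1.89, 1.89, 2.39, 2.39, 3.01, 3.01, 3.01].

INTERFACE

Orientations are given as a 3x3 rotation matrix whose columns are the frame's x, y, z axes.
In Python, from plant import manip, claw, readout, eyes, workorder, spot_in, trace gives the robot as it stands. Calls block until the motion is done:
- manip.reach(position, orientation): joint-space move of the TCP to a pose.
- manip.move_linear(position, attitude=None, rate=0.15): straight line of the TCP; attitude=None keeps the orientation; rate is the mean speed in m/s.
- manip.goto_joints(angles): joint-space move.
- claw.gripper_to(opening, newtons=None): opening from 0.0 (shut) to 1.0 (fully open); newtons is the grip in N (None keeps the last); returns when the fingers have stopped.
- manip.hold(seconds).
- manip.solve_ik(position, orientation): joint angles nearest the present ones, or None.
- readout.get_state(): the state.
- eyes.read_camera(name): name is "side" or "top" or "wrist"; returns the picture (420x560x3 uint8, red, green, blue); there is no depth.
- eyes.camera_params(name): a dict with "intrinsics" (3x3 intrinsics, pixels), "cam_to_world" (4x4, takes a point from camera to world coordinates). Camera axes: x right, y down, z forward; pixel columns grow to the right and rows downward; lengths in m; the calibration is good to about 2 mm. A picture is of the moment at which its call begins: read the wrist's pose just before it. camera_params takes no time and is no camera call; for the wrist camera it gives the pose at the moment of the call.
A pose or a line that the arm cannot do raises manip.Unreachable and nothing moves.
- workorder.close_job(): hands the job in, once; it reports no verdict.
Trained networks look in the newest picture that a camera, given by its name, has taken for a name from the list of things; names that differ only in an ending like _2 or _b are one class to them, and where a whole thing is asked for, a point or a joint stands for the part that bears it (a point fixed in the world has none). Each returns a list of dicts, best first, with "p" (0 to 1); they miss things now and then, are a little off and sometimes report something else, mostly with a low value. They report only what shows in the picture. A call takes as long as a camera call.
- spot_in(camera, label): "xy" ([column, row] in pixels, amid what is visible of it).
- trace(camera, label): "region" (420x560 bool, what is visible of it) and "xy" ([column, row] in pixels, amid what is visible of it).
The state is a dict: "clock": time; "q": joint angles; "joint_vel": joint speeds; "joint_torque": joint torques, N m; "tool_pos": TCP position; "tcp_rot": TCP orientation; "contact_force": force on the tool from outside, world axes, zero at the start; "moment": the same for the moment, N m; "finger_gap": opening from 0.0 (shut) to 1.0 (fully open).
Only numpy, scipy, OpenCV 4.12 (cv2) and the standard library are available. Lean on these libraries where they do the work, as an engineer would, in place of code of your own. Each camera call takes 0.05 s, during which the arm holds its last target.

## Working session

There is one attempt and no reset: what is moved stays moved. The work goes in short steps, each a Python script; the robot and the scene stay as the last script left them, time stands still between calls to the robot, and variables do not carry over. Pictures are saved under pics/ and viewed, and the job is handed in when it is done.

```bash
ls; mkdir -p pics
cat > h.py <<'E'
import numpy as np, cv2
from plant import manip, claw, readout, eyes, workorder, spot_in, trace
def snap(cam,name):
    im=eyes.read_camera(cam); cv2.imwrite(f'pics/{name}.png',cv2.cvtColor(im,cv2.COLOR_RGB2BGR)); return im
E
python3 - <<'E'
from h import *
np.set_printoptions(precision=4,suppress=True)
s=readout.get_state(); print(s['clock'],s['tool_pos'],s['tcp_rot'],s['finger_gap'],manip.tip_extent)
for c in ['side','top','wrist']:
    snap(c,c+'0'); p=eyes.camera_params(c); print(c,p['intrinsics'],p['cam_to_world'])
for c in ['side','top']:
    for l in ['cab','drawer_handle','gate_bar','catch_a','catch_a_mid','vee_block','oil_can','grease_jar']:
        print(c,l,[(np.round(d['xy'],1),round(d['p'],2)) for d in spot_in(c,l)][:3])
E
```

```text
pics
0.0 [0.1504 0.6576 0.2298] [[-0.9748  0.2229 -0.0001]
 [ 0.2229  0.9748 -0.0013]
 [-0.0001 -0.0013 -1.    ]] 0.998063894657062 0.025
side [[479.7224   0.     285.5629]
 [  0.     479.7224 211.6703]
 [  0.       0.       1.    ]] [[ 0.9403 -0.1965  0.2779  0.3085]
 [-0.3403 -0.5323  0.7751 -0.8803]
 [-0.0044 -0.8234 -0.5674  0.7703]
 [ 0.      0.      0.      1.    ]]
top [[433.2348   0.     276.2698]
 [  0.     433.2348 205.9516]
 [  0.       0.       1.    ]] [[-0.0128 -0.9969  0.0774  0.5319]
 [-0.9999  0.012  -0.0107  0.005 ]
 [ 0.0097 -0.0776 -0.9969  1.1102]
 [ 0.      0.      0.      1.    ]]
wrist [[363.6151   0.     275.437 ]
 [  0.     363.6151 211.637 ]
 [  0.       0.       1.    ]] [[ 0.2227  0.9461  0.2353  0.0836]
 [ 0.9749 -0.2157 -0.0551  0.6738]
 [-0.0014  0.2417 -0.9704  0.3825]
 [ 0.      0.      0.      1.    ]]
side cab [(array([344.4, 212.8]), 0.81)]
side drawer_handle [(array([292.9, 216.6]), 0.59)]
side gate_bar []
side catch_a [(array([316.5, 164.8]), 0.67), (array([280.4, 176.2]), 0.64), (array([312.2, 222.2]), 0.5)]
side catch_a_mid [(array([291.6, 217.6]), 0.84)]
side vee_block [(array([317. , 162.7]), 0.79)]
side oil_can [(array([233. , 179.3]), 0.82)]
side grease_jar [(array([303.1, 313.4]), 0.55)]
top cab [(array([259.7, 135.5]), 0.87), (array([257.5, 195.2]), 0.61)]
top drawer_handle [(array([255.9, 196. ]), 0.89)]
top gate_bar [(array([262.4, 193.8]), 0.26)]
top catch_a []
top catch_a_mid [(array([258.6, 194.5]), 0.85)]
top vee_block [(array([232.6, 147.9]), 0.97)]
top oil_can [(array([145.3, 222.3]), 0.84)]
top grease_jar [(array([368.9, 220.6]), 0.61), (array([260.7, 194.6]), 0.61)]
```

View pics/top0.png

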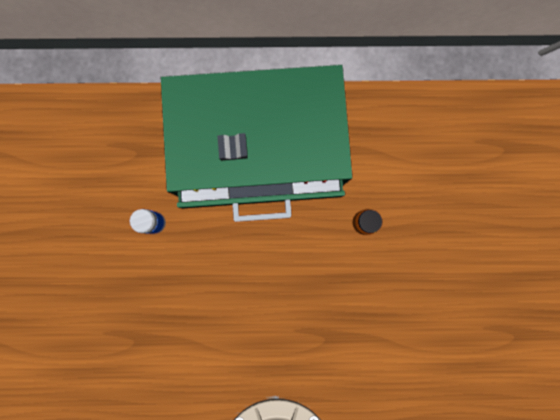

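View pics/side0.png

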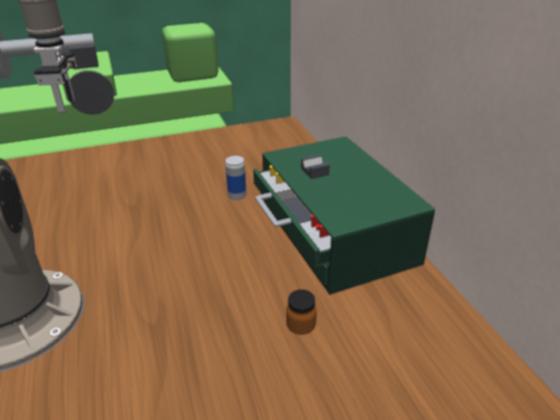

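The top view shows the cabinet's top with corners near (161,77), (343,66), (351,179) and (168,191). The handle bar runs from about (235,219) to (291,215). The can is at (145,222), the jar at (369,221), and the drawer is slightly ajar. Next I'll fit these precisely.

```bash
cat >> h.py <<'E'
def ray(cam,px,z,P=None):
    P=P or eyes.camera_params(cam); K=np.array(P['intrinsics']);T=np.array(P['cam_to_world'])
    d=T[:3,:3]@np.linalg.solve(K,[px[0],px[1],1]); o=T[:3,3]
    return o+d*(z-o[2])/d[2]
def proj(cam,pt,P=None):
    P=P or eyes.camera_params(cam); K=np.array(P['intrinsics']);T=np.array(P['cam_to_world'])
    c=K@(T[:3,:3].T@(np.array(pt)-T[:3,3])); return c[:2]/c[2]
E
python3 - <<'E'
from h import *
np.set_printoptions(precision=4,suppress=True)
im=cv2.imread('pics/top0.png')
b,g,r=[im[...,i].astype(int) for i in range(3)]
m=((g>r+25)&(g>b+12)&(g>55)).astype(np.uint8)
m=cv2.morphologyEx(m,cv2.MORPH_OPEN,np.ones((9,9)))
n,l,st,_=cv2.connectedComponentsWithStats(m); k=1+np.argmax(st[1:,4]); 
c=max(cv2.findContours((l==k).astype(np.uint8),cv2.RETR_EXTERNAL,cv2.CHAIN_APPROX_NONE)[0],key=cv2.contourArea)
q=cv2.approxPolyDP(c,8,True)[:,0]; print(q)
# refine: fit lines to contour segments
pts=c[:,0].astype(float); h=cv2.convexHull(c)[:,0]
lines=[]
for i in range(len(q)):
    a,bb=q[i].astype(float),q[(i+1)%len(q)].astype(float); L=np.linalg.norm(bb-a); t=(bb-a)/L;nn=np.array([-t[1],t[0]])
    s=(pts-a)@t; d=(pts-a)@nn
    P=pts[(s>.1*L)&(s<.9*L)&(abs(d)<4)]
    if L<40: continue
    vx,vy,x,y=cv2.fitLine(P.astype(np.float32),cv2.DIST_HUBER,0,.01,.01).ravel(); lines.append((np.array([x,y]),np.array([vx,vy])))
W=[]
for i in range(len(lines)):
    p,u=lines[i];p2,u2=lines[(i+1)%len(lines)]
    t=np.linalg.solve(np.c_[u,-u2],p2-p); x=p+u*t[0]; w=ray('top',x,.166); W.append(w); print(x,w)
W=np.array(W)
for i in range(len(W)): d=W[(i+1)%len(W)]-W[i]; print(np.linalg.norm(d),np.arctan2(d[1],d[0]))
# handle
roi=im[195:235,225:305]; cv2.imwrite('pics/handle.png',cv2.resize(im[170:240,150:370],None,fx=3.5,fy=3.5,interpolation=cv2.INTER_CUBIC))
E
```

```text
[[341  65]
 [162  77]
 [167 190]
 [350 178]]
[161.1167  76.759 ] [0.8975 0.2482 0.166 ]
[167.0528 190.5091] [0.642  0.2332 0.166 ]
[351.0303 177.4414] [ 0.6662 -0.1705  0.166 ]
[341.197   64.8533] [ 0.9213 -0.1551  0.166 ]
0.2559957432423548 -3.083270919050629
0.4044605854745655 -1.5109337138079253
0.25562762786256865 0.060417327294489016
0.40392449451129236 1.6297482476627854
```

Run:
```python
from h import *
np.set_printoptions(precision=4,suppress=True)
im=cv2.imread('pics/top0.png').astype(int)
b,g,r=[im[...,i] for i in range(3)]
m=(abs(r-b)<30)&(r+g+b>380)
m[:208]=0;m[228:]=0;m[:,:238]=0;m[:,290:]=0
for col in range(238,290,6):
    rr=np.where(m[:,col])[0]; print(col,rr)
for l in ['oil_can','grease_jar','vee_block']:
    t=trace('top',l)
    if t: print(l,t[0]['p'],t[0]['xy'])
```

```text
238 [214 215 216 217 218 219 220]
244 [216 217 218 219 220]
250 [215 216 217 218 219]
256 [215 216 217 218 219]
262 [215 216 217 218 219]
268 [214 215 216 217 218]
274 [214 215 216 217 218]
280 [213 214 215 216 217]
286 [208 209 210 211 212 213 214 215 216 217]
oil_can 0.82 [146.1, 222.1]
grease_jar 0.61 [369.4, 222.7]
vee_block 0.67 [231.3, 146.6]
```

Run:
```python
from h import *
np.set_printoptions(precision=4,suppress=True)
y=.0595; ex=np.array([np.cos(y),np.sin(y),0]);ey=np.array([-ex[1],ex[0],0])
o=np.array([.652,.0313,0])
h=ray('top',(262,217.2),.124);print(h,(h-o)@ex,(h-o)@ey)
hc=o+ex*((h-o)@ex)+[0,0,.122]; print('handle',hc,'drawer',-((h-o)@ex)-.035, 'open handle',o-ex*.205)
for l,z in (('oil_can',.12),('grease_jar',.075)):
    pass
print(ray('top',(144,221),.12),ray('top',(369,221),.075))
R=np.c_[ -ey, ex*-1*-1, [0,0,-1]]; 
for nm,yy in (('jaws along x',ex),('jaws along y',ey)):
  z=np.array([0,0,-1.]); 
  for sgn in(1,-1):
    Y=sgn*yy; X=np.cross(Y,z); R=np.c_[X,Y,z]
    for p in (hc+[0,0,.006], hc-ex*.15, hc+ex*.09+[0,0,0.1]): print(nm,sgn,manip.solve_ik(p,R))
```

```text
[0.5832 0.0272 0.124 ] -0.06892560623223315 4.059805287425463e-05
handle [0.5832 0.0272 0.122 ] drawer 0.033925606232233146 open handle [0.4474 0.0191 0.    ]
[0.578  0.2963 0.12  ] [ 0.5735 -0.2278  0.075 ]
jaws along x 1 [-0.7126  0.4842  0.7259  1.9386 -0.4154  0.8722  0.2891]
jaws along x 1 [-0.9254  0.2394  0.8433  2.2652 -0.2677  0.7335  0.164 ]
jaws along x 1 [-0.6894  0.5388  0.79    1.6485 -0.4148  1.13    0.2696]
jaws along x -1 [-0.9805  0.7486  1.2083  1.9503 -0.8223  1.0523 -2.4793]
jaws along x -1 [-1.192   0.424   1.24    2.2731 -0.5682  0.8082 -2.6482]
jaws along x -1 [-0.8852  0.7486  1.2073  1.6583 -0.7315  1.2608 -2.6081]
jaws along y 1 [-0.6244  0.4507  0.6014  1.9341 -0.3325  0.8559  1.7819]
jaws along y 1 [-0.7797  0.2078  0.6654  2.2595 -0.1928  0.7271  1.6504]
jaws along y 1 [-0.5983  0.497   0.6432  1.6433 -0.3248  1.1105  1.763 ]
jaws along y -1 [-0.9268  0.6528  1.0824  1.9483 -0.7026  0.9791 -1.0156]
jaws along y -1 [-0.9997  0.2653  0.9394  2.2678 -0.319   0.7405 -1.3495]
jaws along y -1 [-0.7989  0.6212  0.9924  1.6542 -0.5562  1.1758 -1.1811]
```

View pics/handle.png

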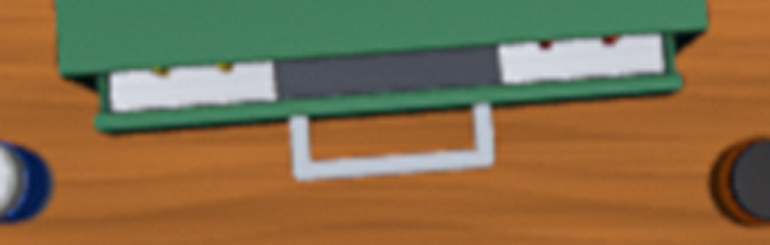

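Handle centre is about (0.583, 0.027, 0.122), yaw 0.06, drawer about 34 mm out. Next is to grip the handle and pull.

```bash
cat >> h.py <<'E'
yaw=.0595; ex=np.array([np.cos(yaw),np.sin(yaw),0]);ey=np.array([-ex[1],ex[0],0]);ez=np.array([0,0,1.])
o=np.array([.652,.0313,0])
def Rj(Y):
    z=-ez; return np.c_[np.cross(Y,z),Y,z]
RX=Rj(ex); RY=Rj(ey)
def C(x,y,z): return o+ex*x+ey*y+ez*z
def st(t=''):
    s=readout.get_state(); p=np.array(s['tool_pos'])-o
    print(t,'t%.2f'%s['clock'],'cab',np.round([p@ex,p@ey,p[2]],4),'F',np.round(s['contact_force'],1),'gap',round(s['finger_gap'],3)); return s
E
python3 - <<'E'
from h import *
claw.gripper_to(.30,40)
manip.reach(C(-.069,0,.24),RX); st()
manip.move_linear(C(-.069,0,.129),rate=.12); st()
snap('wrist','w1');snap('side','s1')
E
```

```text
t4.90 cab [-0.0689  0.001   0.2399] F [-0.4  0.2  0.7] gap 0.301
 t5.97 cab [-6.860e-02 -1.000e-04  1.296e-01] F [-0.1  0.   0.3] gap 0.303
```

View pics/w1.png

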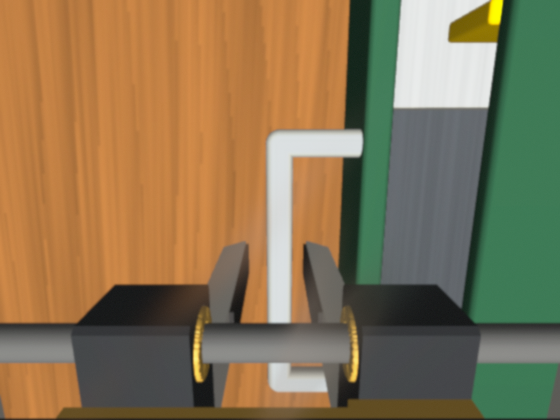

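View pics/s1.png

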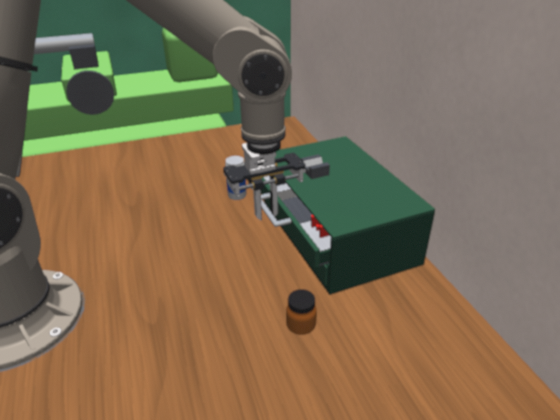

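The wrist view shows the handle bar (column about 280) between the two fingers (columns 235 and 320), well centred and clear of the drawer front.

Run:
```python
from h import *
claw.gripper_to(0,40); st('grip')
manip.move_linear(C(-.202,0,.129),rate=.08); st()
manip.move_linear(C(-.207,0,.129),rate=.03); st('stop')
manip.hold(.2);s=st()
claw.gripper_to(.30); st('open')
manip.move_linear(C(-.205,0,.27),rate=.2); st()
snap('wrist','w2')
manip.reach(C(-.125,.125,.27),RY)
st(); snap('wrist','w3'); snap('top','t3'); snap('side','s3')
for l in ['drawer_handle','catch_a','gate_bar']:print(l,[(d['xy'],round(d['p'],2)) for d in spot_in('top',l)])
```

```text
grip t6.50 cab [-6.810e-02  1.000e-04  1.294e-01] F [ 5.2  0.3 -1.3] gap 0.116
 t8.31 cab [-2.010e-01 -1.000e-04  1.294e-01] F [ 4.8 -1.  -4.6] gap 0.113
stop t8.62 cab [-2.038e-01 -1.000e-04  1.296e-01] F [ 24.4  -0.1 -29.5] gap 0.115
 t8.82 cab [-2.038e-01 -1.000e-04  1.296e-01] F [ 22.8  -0.1 -28.9] gap 0.118
open t9.32 cab [-0.2071  0.      0.129 ] F [ 0.2 -0.4 -0.2] gap 0.302
 t10.18 cab [-0.2055 -0.      0.2691] F [-0.5 -0.1 -0.8] gap 0.298
 t11.68 cab [-0.1251  0.1245  0.2697] F [-0.5  0.1  0.7] gap 0.302
drawer_handle [([275.6, 218.8], 0.75)]
catch_a [([305.4, 223.2], 0.64), ([276.5, 218.5], 0.38)]
gate_bar [([260.4, 211.8], 0.75)]
```

View pics/w2.png

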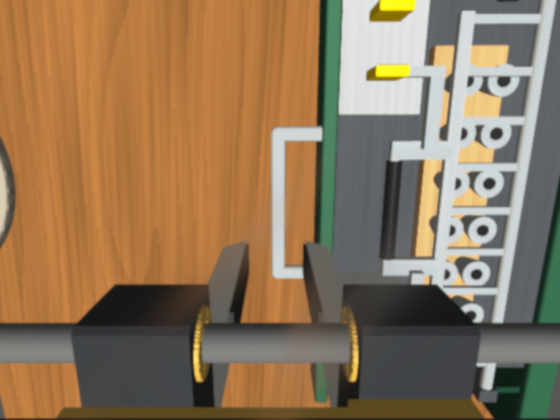

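View pics/w3.png

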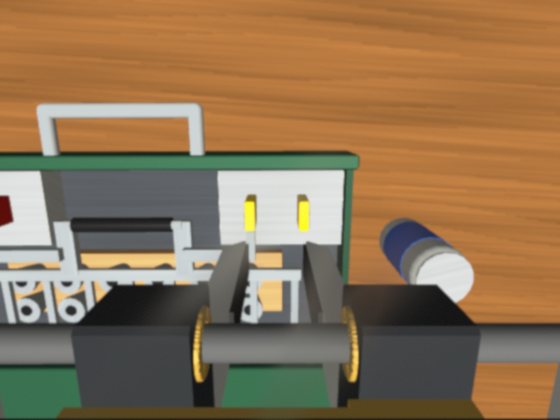

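View pics/t3.png

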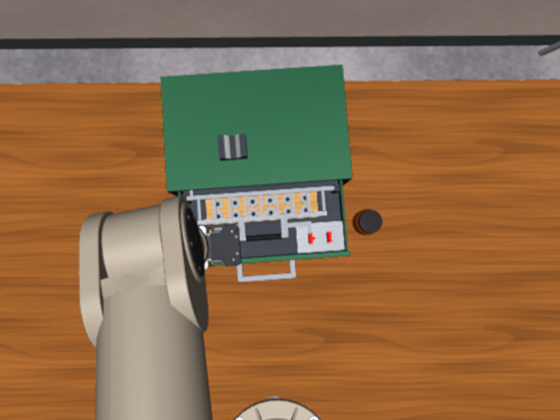

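View pics/s3.png

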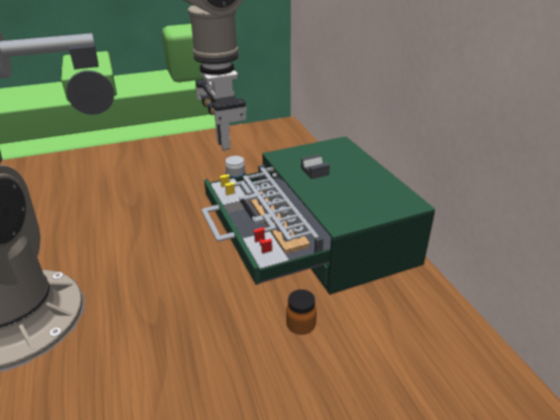

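The drawer is out and both catches and the gate are exposed. In w3 the yellow tabs are at about (250,213) and (303,213), with the handle at row 110. I'll check those against the predicted positions.

Run:
```python
from h import *
for x,y,z,n in [(-.204,0,.128,'handle'),(-.136,.146,.154,'outer tab front top'),(-.136,.104,.154,'inner tab front top'),(-.112,.146,.154,'outer back'),(-.112,.104,.154,'inner tab back top'),(-.114,0,.146,'bar')]:
    print(n,proj('wrist',C(x,y,z)).round(1),proj('top',C(x,y,z)).round(1))
im=cv2.imread('pics/t3.png');cv2.imwrite('pics/t3c.png',cv2.resize(im[180:290,220:360],None,fx=5,fy=5,interpolation=cv2.INTER_CUBIC))
im=cv2.imread('pics/w3.png');cv2.imwrite('pics/w3c.png',cv2.resize(im[90:260,30:360],None,fx=2.4,fy=2.4,interpolation=cv2.INTER_CUBIC))
```

```text
handle [114.9 107.5] [266.2 277.1]
outer tab front top [303.  199.8] [197.4 251.8]
inner tab front top [247.4 199.8] [216.5 250.4]
outer back [302.5 230.3] [196.7 240.8]
inner tab back top [248.  230.3] [215.8 239.4]
bar [117.3 224.9] [263.2 236.9]
```

View pics/t3c.png

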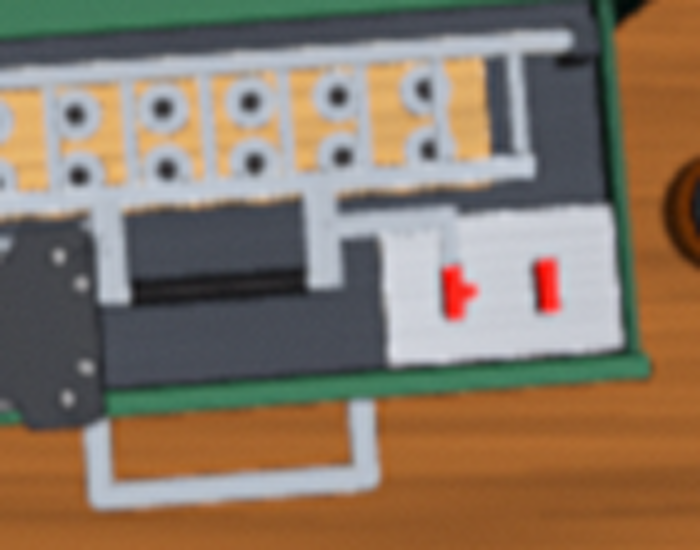

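View pics/w3c.png

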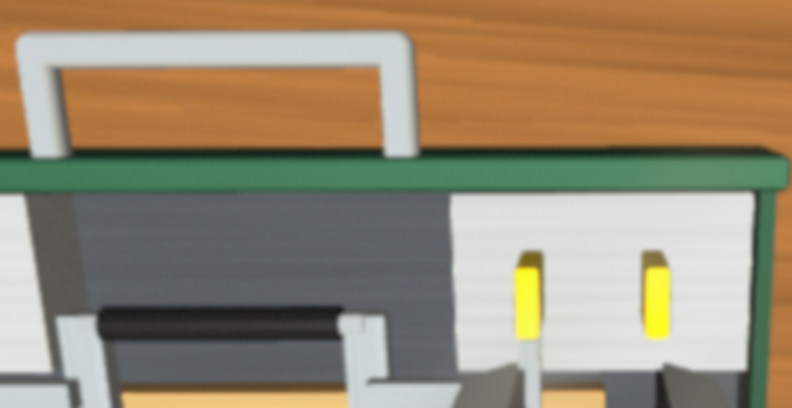

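Predictions match within about 1 mm, so I'll squeeze the yellow catch.

Run:
```python
from h import *
claw.gripper_to(.70,20)
manip.move_linear(C(-.1235,.1255,.17),rate=.15); st()
manip.move_linear(C(-.1235,.1255,.150),rate=.08); st()
claw.gripper_to(.27,20); st('sq'); manip.hold(.2); st(); snap('wrist','w4')
claw.gripper_to(.62); st('open')
manip.move_linear(C(-.1235,.1255,.22),rate=.2); st();
snap('wrist','w5');
```

```text
t13.55 cab [-0.123   0.1254  0.1707] F [-0.4  0.3  0.4] gap 0.698
 t13.95 cab [-0.1238  0.1253  0.1496] F [ 0.3  0.4 -0.3] gap 0.697
sq t14.60 cab [-0.1233  0.1253  0.1502] F [-0.8 -4.   6.3] gap 0.314
 t14.80 cab [-0.1234  0.1253  0.1502] F [-0.8 -3.6  5.1] gap 0.313
open t15.49 cab [-0.1235  0.1255  0.15  ] F [ 0.   0.9 -0.9] gap 0.618
 t15.99 cab [-0.1235  0.1258  0.2203] F [-0.5  0.  -0.7] gap 0.622
```

View pics/w5.png

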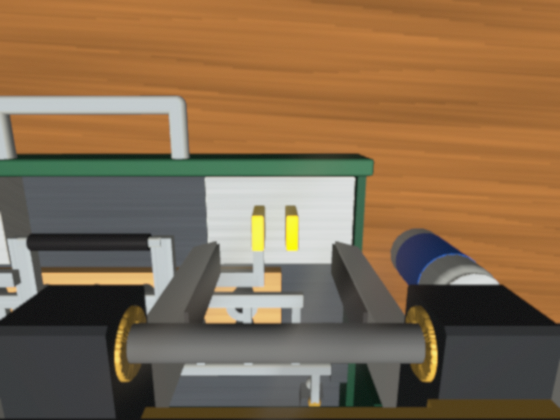

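View pics/w4.png

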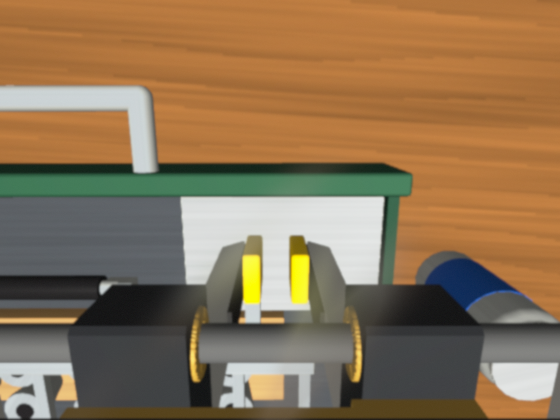

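The yellow tabs now stand at columns 258 and 292, close together. The squeezed opening was 29.4 mm, so the catch is fully shut. Red is next.

Run:
```python
from h import *
claw.gripper_to(.70)
manip.move_linear(C(-.1235,-.1255,.22),rate=.2); st(); snap('wrist','w6a')
manip.move_linear(C(-.1235,-.1255,.150),rate=.1); st()
claw.gripper_to(.27,20); st('sq'); manip.hold(.2); st()
claw.gripper_to(.62); st('open')
manip.move_linear(C(-.1235,-.1255,.22),rate=.2); st();
snap('wrist','w6');
```

```text
t17.82 cab [-0.1234 -0.1246  0.2199] F [-0.3  0.9 -0.2] gap 0.703
 t18.72 cab [-0.1232 -0.1257  0.1504] F [ 0.1  0.1 -0.2] gap 0.701
sq t19.37 cab [-0.1232 -0.1248  0.1502] F [-1.1  6.7  6.3] gap 0.316
 t19.57 cab [-0.1232 -0.1248  0.1502] F [0.2 6.2 6.3] gap 0.317
open t20.21 cab [-0.1235 -0.1256  0.15  ] F [0.5 0.  0.3] gap 0.619
 t20.71 cab [-0.1233 -0.1253  0.2203] F [-0.4  0.9 -1.3] gap 0.618
```

View pics/w6.png

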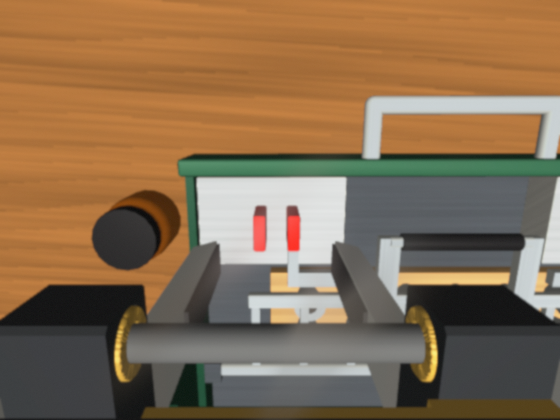

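The red tabs (columns 260 and 293) are squeezed, with a 29.7 mm opening. Next is the gate bar.

Run:
```python
from h import *
claw.gripper_to(.30,40)
manip.reach(C(-.114,0,.25),RX); st()
manip.move_linear(C(-.114,0,.175),rate=.12); st(); snap('wrist','w7');
for x,z in((-.114,.146),(-.204,.128)): print(proj('wrist',C(x,0.03,z)))
```

```text
t22.90 cab [-0.1141 -0.0003  0.25  ] F [ 0.2 -0.2 -0.5] gap 0.302
 t23.68 cab [-0.1137 -0.0003  0.1755] F [-0.2  0.   0.3] gap 0.298
[272.44606081 201.11175431]
[111.99083991 194.30245149]
```

View pics/w7.png

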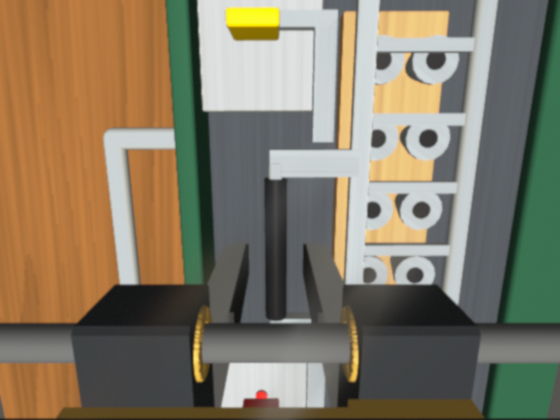

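The bar (column 276) is centred between the fingers. I'll grip it and follow the arc in small steps, trimming the radius by the measured force.

Run:
```python
from h import *
manip.move_linear(C(-.1135,0,.150),rate=.1); st()
claw.gripper_to(0,40); manip.hold(.1); s=st('grip')
p0=np.array(s['tool_pos'])-o; bx=p0@ex
if s['finger_gap']>.2 or s['finger_gap']<.08: raise SystemExit('grip?')
hx=bx+.1; hz=.138+.010; dr=0
for th in np.r_[np.arange(.08,.40,.08)]:
    r=.1+dr
    manip.move_linear(C(hx-r*np.cos(th)-.002*np.sin(th),0,hz+r*np.sin(th)+.002*np.cos(th)),rate=.05)
    s=st('%.2f'%th); F=np.array(s['contact_force']); fx=F@ex; fz=F[2]
    Fr=-fx*np.cos(th)+fz*np.sin(th); Ft=fx*np.sin(th)+fz*np.cos(th)
    print('  Fr %.1f Ft %.1f dr %.4f'%(Fr,Ft,dr))
    if abs(Fr)>30 or abs(Ft)>30: break
    dr=np.clip(dr+.5*Fr/7000,-.006,.006)
snap('wrist','w8');snap('side','s8')
```

```text
t24.12 cab [-0.1136 -0.0002  0.15  ] F [-0.1 -0.5  0.4] gap 0.3
grip t24.65 cab [-0.1135  0.      0.1501] F [-2.3  0.3  2.7] gap 0.118
0.08 t24.96 cab [-0.1131  0.      0.1583] F [ 1.6 -0.2 -3.4] gap 0.115
  Fr -1.9 Ft -3.3 dr 0.0000
0.16 t25.27 cab [-0.1121  0.      0.166 ] F [ 3.7  0.1 -3.6] gap 0.112
  Fr -4.3 Ft -3.0 dr -0.0001
0.24 t25.57 cab [-0.1106  0.      0.1735] F [ 4.5 -1.1 -3.6] gap 0.114
  Fr -5.2 Ft -2.4 dr -0.0004
0.32 t25.88 cab [-0.1084  0.      0.1808] F [ 3.5  0.2 -3.7] gap 0.115
  Fr -4.5 Ft -2.4 dr -0.0008
```

View pics/w8.png

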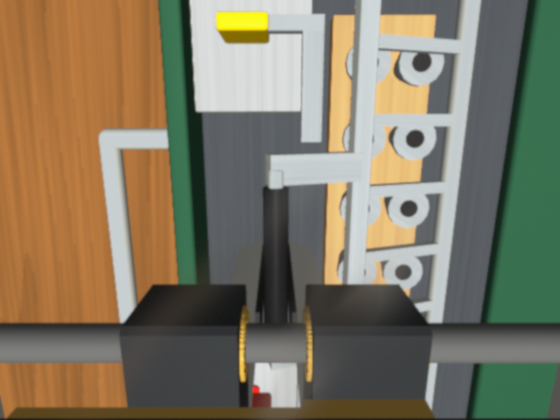

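View pics/s8.png

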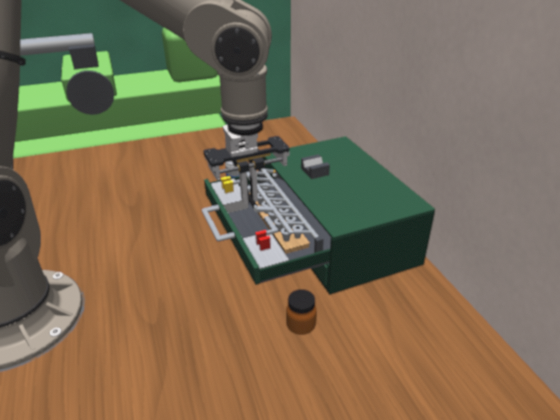

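The gate is rising at about 0.32 rad with forces under 6 N. I'll carry on through the detent.

Run:
```python
from h import *
hx=-.0135; hz=.148; dr=-.0011
for th in np.r_[np.arange(.40,1.52,.08),1.54]:
    r=.1+dr
    manip.move_linear(C(hx-r*np.cos(th)-.002*np.sin(th),0,hz+r*np.sin(th)+.002*np.cos(th)),rate=.05)
    s=readout.get_state(); F=np.array(s['contact_force']); fx=F@ex; fz=F[2]
    Fr=-fx*np.cos(th)+fz*np.sin(th); Ft=fx*np.sin(th)+fz*np.cos(th)
    print('%.2f Fr %.1f Ft %.1f dr %.4f gap %.3f'%(th,Fr,Ft,dr,s['finger_gap']))
    if abs(Fr)>30 or abs(Ft)>30 or s['finger_gap']<.09: break
    dr=np.clip(dr+.5*Fr/7000,-.006,.006)
manip.hold(.3); st()
snap('wrist','w9');snap('side','s9');snap('top','t9')
```

```text
0.40 Fr -5.0 Ft -5.0 dr -0.0011 gap 0.115
0.48 Fr -2.7 Ft -5.6 dr -0.0015 gap 0.120
0.56 Fr 3.8 Ft -3.1 dr -0.0017 gap 0.116
0.64 Fr 3.8 Ft -1.2 dr -0.0014 gap 0.117
0.72 Fr -3.7 Ft -0.7 dr -0.0011 gap 0.113
0.80 Fr 0.8 Ft 1.3 dr -0.0014 gap 0.114
0.88 Fr -2.6 Ft -2.7 dr -0.0013 gap 0.116
0.96 Fr 5.2 Ft -3.0 dr -0.0015 gap 0.113
1.04 Fr 2.3 Ft -3.5 dr -0.0011 gap 0.115
1.12 Fr 2.7 Ft -3.5 dr -0.0010 gap 0.117
1.20 Fr 5.5 Ft -3.2 dr -0.0008 gap 0.118
1.28 Fr 2.4 Ft -3.3 dr -0.0004 gap 0.116
1.36 Fr 5.2 Ft -3.8 dr -0.0002 gap 0.112
1.44 Fr 4.5 Ft -1.6 dr 0.0002 gap 0.116
1.52 Fr 3.5 Ft -1.9 dr 0.0005 gap 0.116
1.54 Fr -0.2 Ft -2.5 dr 0.0007 gap 0.114
 t31.16 cab [-1.880e-02  1.000e-04  2.486e-01] F [-2.1  2.9 -0.6] gap 0.117
```

View pics/w9.png

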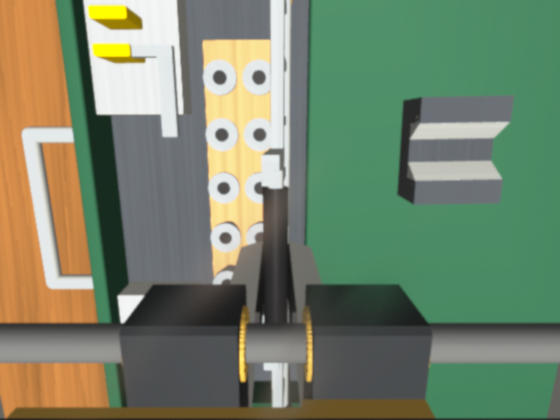

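View pics/s9.png

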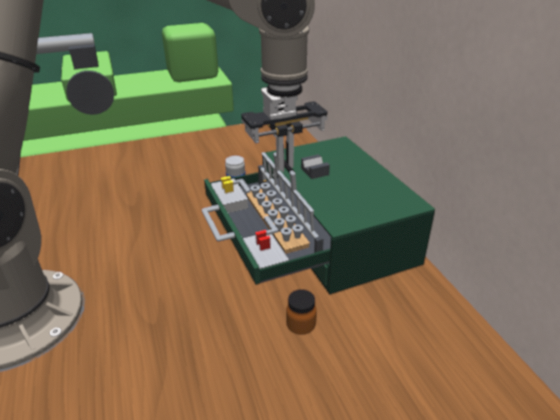

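View pics/t9.png

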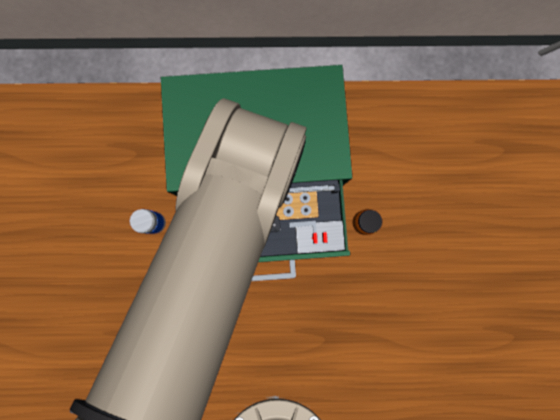

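The gate stands nearly upright in the fingers, and the can, jar and vee block are where they started. Before closing, I'll compare the drawer's position with the earlier image.

Run:
```python
from h import *
for n in('t3','t9'):
    g=cv2.imread(f'pics/{n}.png').astype(int)[265:290,280:290].mean(1)
    m=(abs(g[:,2]-g[:,0])<40); w=np.clip(g[:,0]-60,0,None); print(n,(w*np.arange(265,290)).sum()/w.sum())
st(); workorder.close_job(); st()
```

```text
t3 275.5963264161526
t9 275.5683431039803
 t31.31 cab [-1.870e-02  1.000e-04  2.486e-01] F [-1.9  3.  -2.4] gap 0.117
the job is handed in; nothing more can be done
the job is handed in; nothing more can be done
```

The job is handed in after about 31 s. The drawer is out, both catches are squeezed, and the gripper is still holding the gate nearly upright.

- **Drawer:** I pulled it by the handle until the stop pushed back with about 24 N along the pull. The top image put it about 169 mm out. Its handle had not shifted since then (row 275.6 before and after the lift). One check disagreed: the wrist camera put the handle 2 to 3 mm further in than the top camera did. The firm push at the stop supports the top camera.
- **Catches:** I squeezed the yellow catch first, to a 29.4 mm opening, and then the red one, to 29.7 mm. Both count as fully squeezed, and the pictures show both sets of tabs staying shut.
- **Gate:** I lifted it by the black bar through the detent to about 1.5 rad. It is held with a 40 N grip and pushes back with about 2 to 3 N. Contact forces during the lift stayed below about 8 N.
- **Can, jar and vee block:** they appear unmoved in the last pictures.

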